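# Load the band ring on the soldering stand and hold the sprung keeper arm on its stop

## Robot

A 6-joint arm with a two-finger parallel gripper is mounted at the origin on the work surface. World frame = base frame: x ahead of the robot, y to its left, z up, the work surface at z = 0. Lengths are in mm, angles in rad, forces in N, time in s.
With the tool pointing down it reaches from about 275 to 1000 mm from the base axis. Payload 8.4 kg.
Tool frame: the origin (TCP) lies on the mounting face of the last link; the fingertips stand 173 mm ahead of it and the grasp point (between the pads) lies 155 mm ahead of it; z points along the fingers, y is the line along which they close (so a half turn about z gives the same grasp; the last joint's range is limited). The gripper opens to 85 mm and grips with 20 to 120 N. Pads are 22 mm wide; open, the fingers measure 114 mm over their backs; the gripper's body (76 mm by 85 mm) begins 54 mm behind the grasp point. The pads swing forward as they close: fully open they stand 13 mm farther back than shut.
Start: joints at [1.318, 0.353, 1.633, -0, 1.155, -0.002], TCP at [155.111, 605.45, 404.681] pointing down, gripper open.
Joint ranges: [-2.63, 2.63], [-0.92, 2.1], [0.06, 2.66], [-1.3, 4.44], [0, 2.69], [-3.02, 3.02]. Speed limits (rad/s): [2.22, 2.22, 2.79, 3.14, 3.14, 3.14].

## Interface

Orientations are given as [roll, pitch, yaw] about the fixed x, y, z axes, in that order (R = Rz(yaw) Ry(pitch) Rx(roll)).
In Python, from rig import r gives the robot as it stands.
- The arm moves only by the tool apply_moves, never from a script. Its argument "deltas" is a list of rows, each an object with "claw": the gripper command: -1 is fully open, 1 is shut, values between are in proportion; "delta_pos": the shift along the tool's x, y, z in cm, a list of three; "yaw": the turn about the tool's z in rad. In form: [{"claw": claw, "delta_pos": [tx, ty, tz], "yaw": yaw}, ...]. A call has 1 to 8 rows; each row shifts and turns the commanded pose from where the row before left it, along the tool's axes as they then stand; what a row does not reach is not made up. A row lasts 1/8 s, in which the tool goes at most 62.5 mm and 10.7 degrees, less where a joint would pass 70% of its speed; a pose out of reach is approached as far as the arm can. A call with a gripper value outside its range is refused whole. The fingers move at their own pace and stop on an object; "grip_force" is the grip in N (left out, the last holds). Time passes only in rows, so rows that do not move let the fingers close. It gives the time, the measured TCP pose, the force, the opening and the grip force at its end, in the units of the state.
- r.sense(): the state, without advancing time (a new reading comes with each control period).
- r.grab_frame(name): name is "scene" or "top" or "wrist"; returns a dict with "img" (400x640x3 uint8, blue, green, red), "z_map" (400x640 float32, mm along the optical axis (not along the pixel's ray), 0 where there is no reading), "fx", "fy", "cx", "cy" (pixels), "eye" and "rotation" of the camera in the world; the wrist camera has in their place "T_tool_cam" (4x4, takes a point from camera to tool coordinates, whose origin is the TCP and whose axes are the flange's). Camera axes: x right, y up, looking along -z (the intrinsics and any distortion apply to the point x, -y, -z); pixel columns grow to the right and rows downward; lengths in mm; the calibration is good to about 2 mm. The wrist camera is an equidistant fisheye: a pixel r from the principal point sees the ray r / f radians off the axis. A picture is of the moment at which its call begins: read the wrist's pose just before it.
- r.sign_off(): hands the job in; it is judged then, once.
The state is a dict: "clock": time; "qpos": joint angles; "qvel": joint speeds; "joint_efforts": joint torques, N m; "eef_pos": TCP position; "tcp_rot": TCP orientation; "contact_force": force on the tool from outside, world axes, zero at the start; "wrist_torque": the same for the moment, N m; "opening": opening from 0.0 (shut) to 1.0 (fully open); "grasp_force": force on a finger pad.
Only numpy, scipy, OpenCV 4.12 (cv2) and the standard library are available. Lean on these libraries where they do the work, as an engineer would, in place of code of your own. Each camera call takes 0.05 s, during which the arm holds its last target. There are 200 camera calls.

## Task

Pick the plain band ring (the round brass piece with the big open hole) out of the steel tray, lower it over the peg of the soldering stand until it lies flat on the brick, and let go of it. Then swing the stand's sprung keeper arm round over the ring, all the way to its stop pin, and keep holding it there with the gripper for the soldering: the program finishes while still holding the arm on its stop. Leave the other things in the tray and on the table where they are.

Things in the scene. Friction and masses are not known exactly. Their poses are not given: they have to be found in the camera images.
- band: The band ring to load: brass, outer diameter 34 mm, hole diameter 24 mm, 14 mm high, 30 g, lying flat in the tray at the start. Origin: centre of its underside; z up along its axis.
- stand: Soldering stand, fixed. Origin: underside centre of its dark steel base plate (240 along x, 100 along y, 8 mm thick); x away from the robot at yaw 0, z up. On it: a reddish fire brick 80 x 80 mm, top 33 mm above the table, centred at x = -40 mm; a round pivot body, 45 mm diameter, 52 mm high, at x = +70 mm; the stop pin, 12 mm diameter, 68 mm high, at x = +18, y = -14 mm.
- seat (a point): Centre of the brick's top face at the foot of the peg, 33 mm above the table: the band's origin comes here. The steel peg is 16 mm in diameter and 12 mm high with a tapered top.
- pivot (a point): Point on the keeper arm's vertical pivot axis, 60 mm above the table. The highest part of the pivot is 76 mm above the table.
- keeper (a joint): Angle of the keeper arm about its vertical pivot, rad. 0 = at rest, swung out to the stand's +y side; grows anticlockwise seen from above; 1.15 = on its stop pin, pointing along the stand's -x, over the brick. A spring always pulls it back to 0: at the grip pin it takes about 2.6 N at rest, 7.7 N at the stop. It flies back if let go.
- grip (a point): Point on the axis of the upright grip pin at the keeper arm's end, 95 mm above the table, 160 mm from the pivot axis. The pin: 14 mm diameter, from 65 to 115 mm above the table. The arm is a flat bar 16 mm wide, 55 to 65 mm above the table, with a 34 mm disc under it 110 mm from the pivot (underside at 52 mm), which stands 5 mm over the seated ring at the stop.
- tray: Shallow open steel tray, fixed, 240 x 240 mm outside, walls 3 mm thick and 22 mm high, floor 3 mm thick. Origin: centre of its underside, x along one side.
- slug: Bystander in the tray: solid brass disc, 34 mm diameter, 14 mm high, no hole. Origin: underside centre.
- block: Bystander in the tray: solid square brass block 30 x 30 x 14 mm. Origin: underside centre.
- dapping: Bystander in the tray: turned brass punch standing upright, foot 26 mm diameter, 49 mm tall. Origin: underside centre.
- file: Bystander in the tray: flat dark steel file blank 130 x 9 x 6 mm, lying near the tray's +y wall. Origin: underside centre, x along it.
- jar: Bystander on the table beyond the tray and stand: lidded glass jar, 60 mm diameter, 75 mm high. Origin: underside centre.
- cup: Bystander beyond the tray and stand: white plastic cup, 76 mm mouth, 105 mm high. Origin: underside centre.
- mallet: Bystander beyond the tray and stand: bench hammer lying down. Origin: on its underside.
- tile: Bystander between the tray and the stand: white ceramic tile 50 x 50 x 10 mm, lying flat. Origin: underside centre.

How it is judged (in metres and radians):
On the way, in this order (a step that is already met when the one before it is completed fails the run):
1. the band ring is held by the gripper, lifted clear of the tray (height (world z) of band above 0.04 m and contact force between the fingers and band above 0.5 N and contact force between band and tray below 0.05 N), for 0.1 s.
2. the band ring is lowered over the peg in the gripper (within 10 mm of the brick, not dropped from above) (horizontal distance between band and seat below 0.006 m and z of band in the frame of seat below 0.01 m and contact force between the fingers and band above 0.3 N), for 0.02 s.
3. the band ring lies flat on the brick round the peg, let go of, the keeper arm still back (horizontal distance between band and seat below 0.006 m and z of band in the frame of seat between -0.003 and 0.003 m and angle between band's own z axis and vertical below 0.12 rad and contact force between the fingers and band below 0.05 N and value of joint keeper below 0.8 rad), for 0.1 s.
4. the keeper arm is held on its stop over the ring (horizontal distance between band and seat below 0.006 m and z of band in the frame of seat between -0.003 and 0.003 m and angle between band's own z axis and vertical below 0.12 rad and value of joint keeper above 1.09 rad and contact force between the fingers and keeper above 1.5 N), for 0.3 s.
At the end, for the whole second after the job is handed in: The band ring lies flat on the brick round the peg (centre within 6 mm of the peg, underside within 3 mm of the brick, tilt under 0.12 rad), at rest and not touched by the fingers; the keeper arm is still and held by the fingers (over 1.5 N) within 0.06 rad of its stop (joint above 1.09) (all of step 4 and velocity of joint keeper between -0.1 and 0.1 rad/s and linear speed of band below 0.02 m/s and contact force between the fingers and band below 0.05 N); the arm keeps its last pose, push and grip.
It fails at once if another part in the tray moved by more than 30 mm (distance of any of slug, block, dapping, file from where it was at the start of the episode above 0.03 m).
It fails at once if the jar, cup, hammer or tile moved by more than 30 mm (distance of any of jar, cup, mallet, tile from where it was at the start of the episode above 0.03 m).
It fails at once if the upright punch knocked over (angle between dapping's own z axis and vertical above 0.6 rad).
It also fails if it takes over 59 s, if anything falls off the work surface, if the arm or the gripper's body presses on something with over 40 N, if the wrist force passes 120 N, or if a joint passes its speed limit or range.

## Working session

There is one attempt and no reset: what is moved stays moved. The work goes in short steps, Python scripts to look and compute and a tool call to move; the robot and the scene stay as the last step left them, time stands still between calls to the robot, and variables do not carry over. Pictures are saved under pics/ and viewed, at most 10 in all, crops included, and the job is handed in when it is done.

Besides the shell and the picture viewer there is one more tool, called after "Emit:" by a JSON object that holds its "name" and its "arguments". apply_moves: Moves the arm, as the interface text tells. Its arguments: {"type":"object","properties":{"deltas":{"type":"array"},"grip_force":{"type":"number"}},"required":["deltas"]}

```bash
mkdir -p pics
cat > h.py <<'E'
import numpy as np, cv2
from rig import r
def world(f,u,v,z=None):
    R=np.array(f["rotation"]);e=np.array(f["eye"])
    d=np.array([(u-f["cx"])/f["fx"],-(v-f["cy"])/f["fy"],-1.0])
    if z is None:
        return e+R@(d*float(f["z_map"][int(v),int(u)]))
    w=R@d; return e+w*(z-e[2])/w[2]
E
python3 - <<'E'
from h import *
import pickle
for n in("top","scene"):
    f=r.grab_frame(n);cv2.imwrite(f"pics/{n}1.png",f["img"]);pickle.dump(f,open(n+".pkl","wb"))
    print(n,f["eye"],f["rotation"],[k for k in f], f["fx"])
print(r.sense())
E
```

```text
top [ 451.84465984   58.38152732 1060.52831498] [ 1.68681944e-01 -4.65526482e-04 -1.55209135e+00] ['img', 'z_map', 'fx', 'fy', 'cx', 'cy', 'eye', 'rotation'] 494.4834415189242
scene [1236.3288961   377.86306287  797.27604194] [0.76926158 0.01304681 2.0399352 ] ['img', 'z_map', 'fx', 'fy', 'cx', 'cy', 'eye', 'rotation'] 453.61022074774786
{'clock': 0.1, 'qpos': array([ 1.31760478e+00,  3.53584368e-01,  1.63405833e+00,  4.86556527e-07,
        1.15523104e+00, -2.41453368e-03]), 'qvel': array([-0.000601  , -0.00237546,  0.00043132, -0.00195142,  0.00221462,
        0.0003841 ]), 'joint_efforts': array([ 8.76947179e-04, -6.06355691e+01, -3.42821145e+01,  9.87589146e-05,
        4.05983068e-03,  2.37214476e-05]), 'eef_pos': array([155.05272474, 605.23912771, 404.03381602]), 'tcp_rot': array([-3.14031157e+00, -3.53811464e-06,  2.89081544e+00]), 'contact_force': array([-0.16505418, -1.31461076, -0.23233952]), 'wrist_torque': array([0.0567129 , 0.01986946, 0.01506929]), 'grasp_force': 0.0, 'opening': 0.997665669961944}
```

View pics/top1.png

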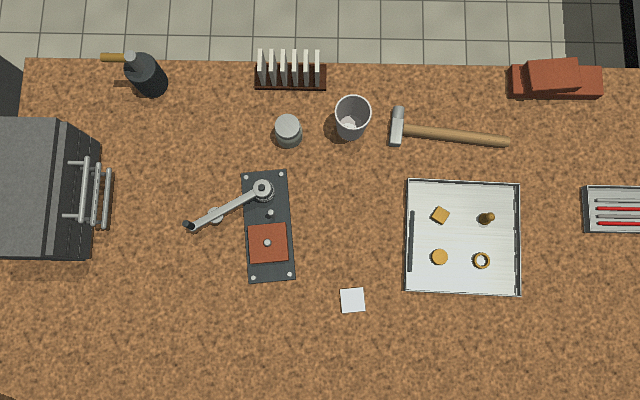

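The top view shows the band at about (481,260), the peg at (267,242), the grip pin at (188,226) and the pivot at (262,188). I'll enlarge these.

```bash
sed -i 's/R=np.array(f\["rotation"\])/R=Rot.from_euler("xyz",f["rotation"]).as_matrix()/; 1a from scipy.spatial.transform import Rotation as Rot' h.py
python3 - <<'E'
from h import *
import pickle
f=pickle.load(open("top.pkl","rb"));im=f["img"]
a=cv2.resize(im[160:290,170:300],(520,520),interpolation=cv2.INTER_CUBIC)
b=cv2.resize(im[240:280,460:500],(280,280),interpolation=cv2.INTER_CUBIC)
c=np.zeros((520,800,3),np.uint8);c[:,:520]=a;c[:280,520:]=b
cv2.imwrite("pics/c1.png",c)
for n,u,v,z in[("band",481,260,17),("peg",267,242,45),("pivot",262,188,76),("grip",188,226,115),("tile",352,300,10),("punch",487,217,40),("slug",440,257,17)]:
    print(n,world(f,u,v,z).round(1),world(f,u,v).round(1))
E
```

```text
band [ 507.3 -271.2   17. ] [ 507.9 -274.8    5.5]
peg [534.3 175.8  45. ] [534.  175.3  48.7]
pivot [641.  186.5  76. ] [640.4 186.   79.3]
grip [556.5 320.6 115. ] [556.9 321.7 111.1]
tile [419.7  -1.8  10. ] [419.8  -1.7  11.5]
punch [ 595.3 -279.5   40. ] [ 593.8 -276.1   50.3]
slug [ 511.9 -185.3   17. ] [ 511.8 -184.9   19. ]
```

View pics/c1.png

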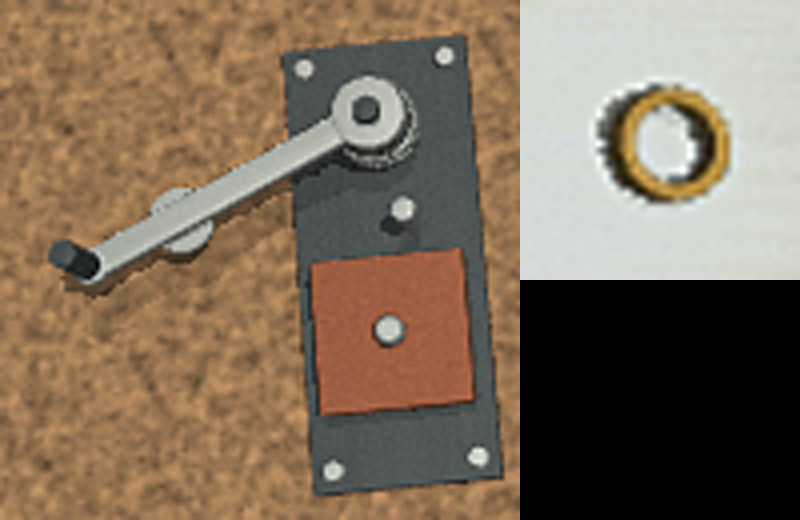

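Emit:
{"name": "apply_moves", "arguments": {"deltas": [{"claw": -1, "delta_pos": [-3.49, -4.78, 0.4], "yaw": 0}, {"claw": -1, "delta_pos": [-3.49, -4.78, 0.4], "yaw": 0}, {"claw": -1, "delta_pos": [-3.49, -4.78, 0.4], "yaw": 0}, {"claw": -1, "delta_pos": [-3.49, -4.78, 0.4], "yaw": 0}, {"claw": -1, "delta_pos": [-3.49, -4.78, 0.4], "yaw": 0}, {"claw": -1, "delta_pos": [-3.49, -4.78, 0.4], "yaw": 0}, {"claw": -1, "delta_pos": [-3.49, -4.78, 0.4], "yaw": 0}, {"claw": -1, "delta_pos": [-3.49, -4.78, 0.4], "yaw": 0}], "grip_force": 40}}

```text
clock: 1.1
eef_pos: [330.9, 164.0, 372.7]
tcp_rot: [3.141, 0.001, 2.891]
contact_force: [1.4, 0.2, -0.7]
opening: 0.999
grasp_force: 0.0
```

Emit:
{"name": "apply_moves", "arguments": {"deltas": [{"claw": -1, "delta_pos": [-3.49, -4.78, 0.4], "yaw": 0}, {"claw": -1, "delta_pos": [-3.49, -4.78, 0.4], "yaw": 0}, {"claw": -1, "delta_pos": [-3.49, -4.78, 0.4], "yaw": 0}, {"claw": -1, "delta_pos": [-3.49, -4.78, 0.4], "yaw": 0}, {"claw": -1, "delta_pos": [-3.49, -4.78, 0.4], "yaw": 0}, {"claw": -1, "delta_pos": [-3.49, -4.78, 0.4], "yaw": 0}, {"claw": -1, "delta_pos": [-3.49, -4.78, 0.4], "yaw": 0}, {"claw": -1, "delta_pos": [-3.49, -4.78, 0.4], "yaw": 0}]}}

```text
clock: 2.1
eef_pos: [506.6, -276.0, 340.3]
tcp_rot: [3.141, -0.0, 2.89]
contact_force: [0.9, 1.3, 0.0]
opening: 0.996
grasp_force: 0.0
```

Emit:
{"name": "apply_moves", "arguments": {"deltas": [{"claw": -1, "delta_pos": [0, 0, 0], "yaw": 0.18}, {"claw": -1, "delta_pos": [0, 0, 0], "yaw": 0.18}, {"claw": -1, "delta_pos": [0, 0, 0], "yaw": 0.17}, {"claw": -1, "delta_pos": [0, 0, 0], "yaw": 0}]}}

```text
clock: 2.6
eef_pos: [506.1, -274.0, 340.4]
tcp_rot: [-3.141, -0.001, 2.362]
contact_force: [0.3, 0.5, -1.3]
opening: 1.003
grasp_force: 0.0
```

```bash
cat >> h.py <<'E'
def togo(x,y,z,phi=None):
    "cm deltas in present tool axes, and tool yaw, to a world TCP; phi: heading of tool y"
    s=r.sense();R=Rot.from_euler("xyz",s["tcp_rot"]).as_matrix()
    p=s["eef_pos"];t=R.T@(np.array([x,y,z])-p)/10
    ph=np.arctan2(R[1,1],R[0,1])
    print("t",s["clock"],"tcp",p.round(1),"phi",ph.round(3),"q6",s["qpos"][5].round(2),"F",s["contact_force"].round(1),"open",round(s["opening"],3),"grasp",s["grasp_force"])
    print("delta cm",t.round(2),"yaw",None if phi is None else round(-(phi-ph),3))
def wworld(f,s,u,v,z):
    "wrist fisheye pixel -> world at height z"
    x=(u-f["cx"]);y=(v-f["cy"])*f["fx"]/f["fy"];rr=np.hypot(x,y);th=rr/f["fx"]
    d=np.array([np.sin(th)*x/rr,-np.sin(th)*y/rr,-np.cos(th)])
    T=np.array(f["T_tool_cam"]);R=Rot.from_euler("xyz",s["tcp_rot"]).as_matrix()
    e=R@T[:3,3]+s["eef_pos"];w=R@T[:3,:3]@d
    return e+w*(z-e[2])/w[2]
E
python3 - <<'E'
from h import *
import pickle
togo(506.5,-274,250,0.785)
s=r.sense();f=r.grab_frame("wrist");pickle.dump((f,s),open("w1.pkl","wb"))
cv2.imwrite("pics/w1.png",f["img"]);print(f["T_tool_cam"],f["fx"],f["cx"],f["cy"],[k for k in f])
E
```

```text
t 2.6 tcp [ 506.1 -274.   340.4] phi 0.791 q6 -1.29 F [ 0.3  0.5 -1.3] open 1.003 grasp 0.0
delta cm [-0.03  0.03  9.04] yaw 0.006
[[-3.44893827e-04  9.46591470e-01  3.22435219e-01  8.25119920e+01]
 [ 9.99999418e-01  6.56035805e-04 -8.56309280e-04  1.29973879e+00]
 [-1.02210411e-03  3.22434736e-01 -9.46591145e-01  2.98361997e+01]
 [ 0.00000000e+00  0.00000000e+00  0.00000000e+00  1.00000000e+00]] 309.70691628693146 321.82673244477235 198.92993085170275 ['img', 'z_map', 'fx', 'fy', 'cx', 'cy', 'T_tool_cam']
```

View pics/w1.png

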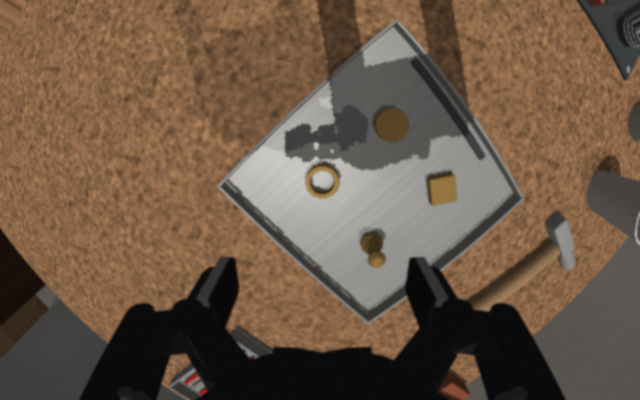

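The wrist view shows the ring centred at (322,181), and the space around it is clear for the fingers.

Run:
```python
from h import *
import pickle
f,s=pickle.load(open("w1.pkl","rb"))
g=f["img"][150:212,290:354]
h=cv2.cvtColor(g,cv2.COLOR_BGR2HSV);m=cv2.inRange(h,(12,100,60),(30,255,255))
c,_=cv2.findContours(m,cv2.RETR_EXTERNAL,cv2.CHAIN_APPROX_NONE);c=max(c,key=cv2.contourArea)
(u,v),R=cv2.minEnclosingCircle(c);print(u+290,v+150,R)
for z in(10,17):print(wworld(f,s,u+290,v+150,z))
for a,b,z in((391,124,17),(442,188,17)):print(wworld(f,s,a,b,z))
```

```text
321.9122142791748 180.41094207763672 16.699005126953125
[ 507.22240196 -272.84700901   10.        ]
[ 505.85100666 -271.50106645   17.        ]
[ 512.18296414 -184.70467254   17.        ]
[ 599.02961775 -187.59037702   17.        ]
```

Emit:
{"name": "apply_moves", "arguments": {"deltas": [{"claw": -0.4, "delta_pos": [0.08, 0.13, 4], "yaw": 0}, {"claw": -0.4, "delta_pos": [0, 0, 5], "yaw": 0}, {"claw": -0.4, "delta_pos": [0, 0, 5], "yaw": 0}, {"claw": -0.4, "delta_pos": [0, 0, 1.5], "yaw": 0}, {"claw": -0.4, "delta_pos": [0, 0, 0.8], "yaw": 0}, {"claw": -0.4, "delta_pos": [0, 0, 0], "yaw": 0}]}}

```text
clock: 3.4
eef_pos: [507.1, -272.8, 178.6]
tcp_rot: [3.141, 0.001, 2.362]
contact_force: [-0.2, -0.8, 0.7]
opening: 0.701
grasp_force: 0.0
```

Run:
```python
from h import *
togo(506.5,-272.5,175,0.785)
f=r.grab_frame("wrist");cv2.imwrite("pics/w2.png",f["img"])
```

```text
t 3.4 tcp [ 507.1 -272.8  178.6] phi 0.791 q6 -1.29 F [-0.2 -0.8  0.7] open 0.701 grasp 0.0
delta cm [ 0.06 -0.02  0.36] yaw 0.006
```

View pics/w2.png

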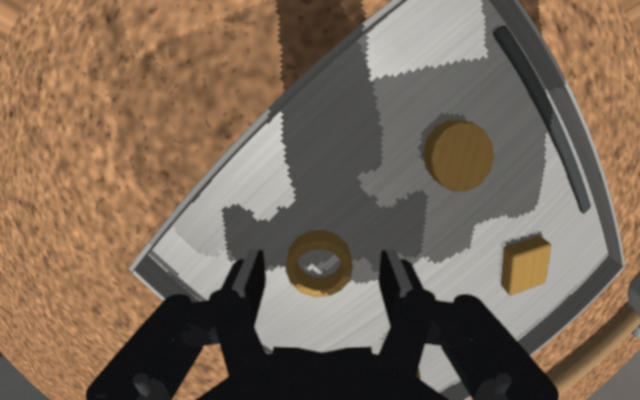

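The ring (319,262) sits centred between the pads (252 and 390), so I'll lower a little more and close.

Emit:
{"name": "apply_moves", "arguments": {"deltas": [{"claw": -0.4, "delta_pos": [0, 0, 0.4], "yaw": 0}, {"claw": 1, "delta_pos": [0, 0, 0], "yaw": 0}, {"claw": 1, "delta_pos": [0, 0, 0], "yaw": 0}, {"claw": 1, "delta_pos": [0, 0, 0], "yaw": 0}, {"claw": 1, "delta_pos": [0, 0, 0], "yaw": 0}, {"claw": 1, "delta_pos": [0, 0, 0], "yaw": 0}]}}

```text
clock: 4.2
eef_pos: [507.6, -273.1, 175.9]
tcp_rot: [3.141, 0.003, 2.361]
contact_force: [-1.4, 1.1, 16.8]
opening: 0.376
grasp_force: 42.6
```

Run:
```python
from h import *
s=r.sense();f=r.grab_frame("wrist");cv2.imwrite("pics/w3.png",cv2.resize(f["img"][200:320,220:420],(800,480)))
togo(534,175.5,300,1.65)
```

```text
t 4.25 tcp [ 507.6 -273.1  175.9] phi 0.79 q6 -1.29 F [-1.3  1.  16.1] open 0.38 grasp 42.64587905323879
delta cm [ 29.65  33.74 -12.48] yaw -0.86
```

View pics/w3.png

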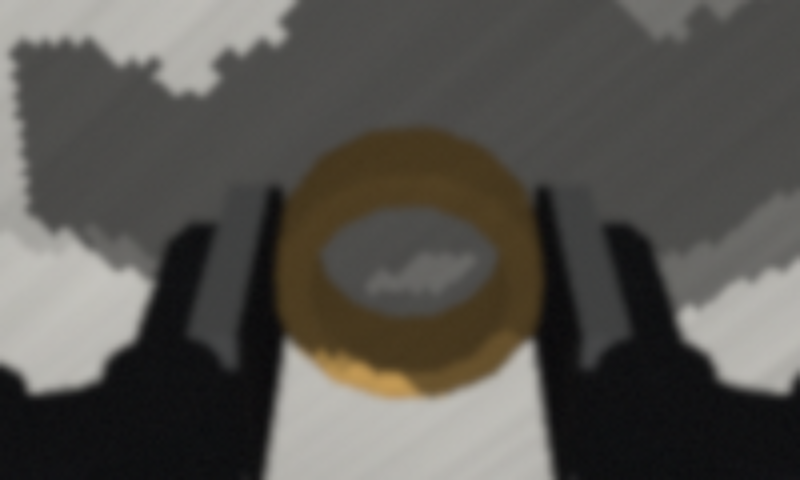

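Emit:
{"name": "apply_moves", "arguments": {"deltas": [{"claw": 1, "delta_pos": [0, 0, -2], "yaw": 0}, {"claw": 1, "delta_pos": [0, 0, -4], "yaw": 0}, {"claw": 1, "delta_pos": [0, 0, -4], "yaw": 0}, {"claw": 1, "delta_pos": [2, 2.5, -0.7], "yaw": 0}, {"claw": 1, "delta_pos": [4, 4.5, 0], "yaw": 0}, {"claw": 1, "delta_pos": [4, 4.5, 0], "yaw": 0}, {"claw": 1, "delta_pos": [4, 4.5, 0], "yaw": 0}, {"claw": 1, "delta_pos": [4, 4.5, 0], "yaw": 0}]}}

```text
clock: 5.25
eef_pos: [522.8, 1.6, 281.8]
tcp_rot: [3.141, 0.001, 2.361]
contact_force: [1.1, 0.1, -0.1]
opening: 0.377
grasp_force: 39.8
```

Emit:
{"name": "apply_moves", "arguments": {"deltas": [{"claw": 1, "delta_pos": [4, 4.5, 0], "yaw": 0}, {"claw": 1, "delta_pos": [4, 4.5, 0], "yaw": 0}, {"claw": 1, "delta_pos": [3.6, 4.3, 0], "yaw": 0}, {"claw": 1, "delta_pos": [0, 0, 0], "yaw": -0.17}, {"claw": 1, "delta_pos": [0, 0, 0], "yaw": -0.17}, {"claw": 1, "delta_pos": [0, 0, 0], "yaw": -0.17}, {"claw": 1, "delta_pos": [0, 0, 0], "yaw": -0.17}, {"claw": 1, "delta_pos": [0, 0, 0], "yaw": -0.17}]}}

```text
clock: 6.25
eef_pos: [534.1, 175.9, 281.7]
tcp_rot: [3.141, 0.0, -3.067]
contact_force: [0.5, -0.4, -1.0]
opening: 0.371
grasp_force: 39.8
```

Emit:
{"name": "apply_moves", "arguments": {"deltas": [{"claw": 1, "delta_pos": [0, 0, 0], "yaw": 0}]}}

```text
clock: 6.38
eef_pos: [534.1, 175.9, 281.5]
tcp_rot: [3.141, 0.001, -3.074]
contact_force: [0.3, 0.6, -1.0]
opening: 0.378
grasp_force: 39.8
```

Run:
```python
from h import *
import pickle
togo(534,175.5,206,1.65)
s=r.sense();f=r.grab_frame("wrist");pickle.dump((f,s),open("w4.pkl","wb"))
cv2.imwrite("pics/w4.png",cv2.resize(f["img"][100:320,190:450],(780,660))[:600])
```

```text
t 6.375 tcp [534.1 175.9 281.5] phi 1.639 q6 -1.32 F [ 0.3  0.6 -1. ] open 0.378 grasp 39.80959743261337
delta cm [ 0.02 -0.04  7.55] yaw -0.011
```

View pics/w4.png

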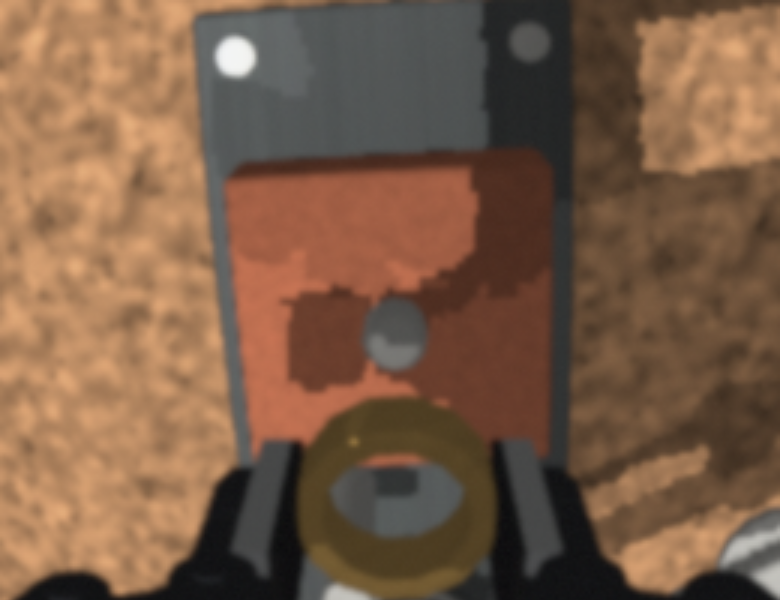

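The peg is at about (321.7,211) and the held ring at about (322.3,265.7) in full-image pixels.

Run:
```python
from h import *
import pickle
f,s=pickle.load(open("w4.pkl","rb"))
a=wworld(f,s,322.3,265.7,115.6);b=wworld(f,s,321.7,211,39);print(a,b,s["eef_pos"])
R=Rot.from_euler("xyz",s["tcp_rot"]).as_matrix()
print("ring in tool mm",R.T@(a-s["eef_pos"]),"shift tool mm",R.T@(b-a))
```

```text
[534.86811745 176.74568306 115.6       ] [534.49986358 176.41588719  39.        ] [534.13479038 175.88181944 281.49258457]
ring in tool mm [ -0.70702879   0.7929556  165.89305282] shift tool mm [ 0.42832164 -0.31277194 76.59975908]
```

Emit:
{"name": "apply_moves", "arguments": {"deltas": [{"claw": 1, "delta_pos": [0.03, -0.02, 3], "yaw": 0}, {"claw": 1, "delta_pos": [0, 0, 2.2], "yaw": 0}, {"claw": 1, "delta_pos": [0, 0, 1], "yaw": 0}, {"claw": 1, "delta_pos": [0, 0, 0.5], "yaw": 0}, {"claw": 1, "delta_pos": [0, 0, 0.4], "yaw": 0}, {"claw": 1, "delta_pos": [0, 0, 0.3], "yaw": 0}, {"claw": 1, "delta_pos": [0, 0, 0], "yaw": 0}]}}

```text
clock: 7.3
eef_pos: [534.0, 175.7, 206.8]
tcp_rot: [3.142, 0.0, -3.073]
contact_force: [-0.5, -0.3, 0.5]
opening: 0.374
grasp_force: 39.8
```

Emit:
{"name": "apply_moves", "arguments": {"deltas": [{"claw": 1, "delta_pos": [0, 0, 0.1], "yaw": 0}, {"claw": 1, "delta_pos": [0, 0, 0], "yaw": 0}, {"claw": -0.4, "delta_pos": [0, 0, 0], "yaw": 0}, {"claw": -0.4, "delta_pos": [0, 0, 0], "yaw": 0}, {"claw": -0.4, "delta_pos": [0, 0, 0], "yaw": 0}]}}

```text
clock: 7.92
eef_pos: [533.9, 175.7, 205.7]
tcp_rot: [-3.142, -0.0, -3.072]
contact_force: [0.1, -0.5, 0.3]
opening: 0.698
grasp_force: 0.0
```

Emit:
{"name": "apply_moves", "arguments": {"deltas": [{"claw": -0.4, "delta_pos": [0, 0, -3], "yaw": 0}, {"claw": -0.4, "delta_pos": [0, 0, -6], "yaw": 0}, {"claw": -0.6, "delta_pos": [0, 0, -6], "yaw": 0.18}, {"claw": -0.6, "delta_pos": [0, 0, 0], "yaw": 0.18}, {"claw": -0.6, "delta_pos": [0, 0, 0], "yaw": 0.18}, {"claw": -0.6, "delta_pos": [0, 0, 0], "yaw": 0.18}, {"claw": -0.6, "delta_pos": [0, 0, 0], "yaw": 0.18}, {"claw": -0.6, "delta_pos": [0, 0, 0], "yaw": 0.18}]}}

```text
clock: 8.93
eef_pos: [533.8, 175.7, 355.6]
tcp_rot: [-3.141, -0.0, 2.125]
contact_force: [-0.4, 0.0, -0.1]
opening: 0.796
grasp_force: 0.0
```

Run:
```python
from h import *
import pickle
f=pickle.load(open("top.pkl","rb"))
for n,u,v,z in[("pivot",261.5,187,76),("grip",186.7,223.2,115)]:print(n,world(f,u,v,z).round(1))
togo(555,321,350,0.56)
s=r.sense();f=r.grab_frame("wrist");pickle.dump((f,s),open("w5.pkl","wb"))
cv2.imwrite("pics/w5.png",f["img"])
```

```text
pivot [643.1 187.6  76. ]
grip [561.9 323.5 115. ]
t 8.925 tcp [533.8 175.7 355.6] phi 0.554 q6 -0.24 F [-0.4  0.  -0.1] open 0.796 grasp 0.0
delta cm [11.25  9.45  0.56] yaw -0.006
```

View pics/w5.png

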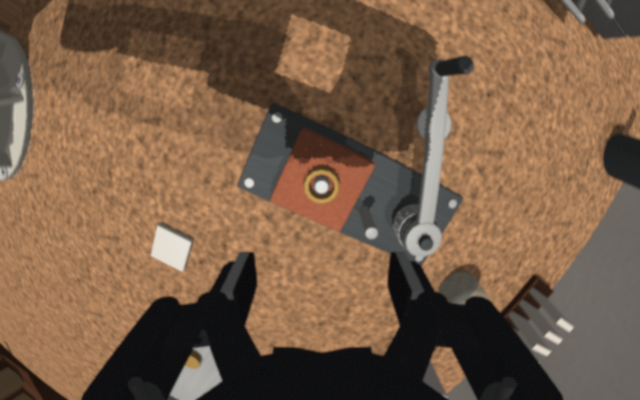

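The ring lies round the peg at (321,186). The keeper's pin runs from its foot at (440,68) to its top at (466,65), and the pivot top is at (425,241).

Run:
```python
from h import *
import pickle
f,s=pickle.load(open("w5.pkl","rb"))
p=wworld(f,s,425,241,76);print("pivot",p)
for u,v,z in((440,68,65),(466,65,115)):
    g=wworld(f,s,u,v,z);print(g,np.hypot(*(g-p)[:2]),np.arctan2(*(g-p)[1::-1]))
print("peg",wworld(f,s,321,187,44),np.arctan2(*(p-wworld(f,s,321,187,44))[1::-1]))
```

```text
pivot [640.3871838  190.00551341  76.        ]
[562.24636251 326.2433698   65.        ] 157.05649131820087 2.0915490405627395
[563.72345453 325.73435223 115.        ] 155.8834342466591 2.084954046774075
peg [535.10764815 175.14609394  44.        ] 0.14021632700650943
```

Emit:
{"name": "apply_moves", "arguments": {"deltas": [{"claw": -0.6, "delta_pos": [3.7, 3.5, 0], "yaw": 0}, {"claw": -0.6, "delta_pos": [3.7, 3.5, 0], "yaw": 0}, {"claw": -0.6, "delta_pos": [3.77, 3.4, 0], "yaw": 0}, {"claw": -0.6, "delta_pos": [0, 0, 0], "yaw": 0.03}, {"claw": -0.6, "delta_pos": [0, 0, 3], "yaw": 0}, {"claw": -0.6, "delta_pos": [0, 0, 0], "yaw": 0}]}}

```text
clock: 9.72
eef_pos: [561.7, 324.4, 323.5]
tcp_rot: [-3.137, 0.0, 2.102]
contact_force: [-0.7, 0.3, 0.1]
opening: 0.8
grasp_force: 0.0
```

Run:
```python
from h import *
import pickle
togo(563.5,325.5,248,0.52)
s=r.sense();f=r.grab_frame("wrist");pickle.dump((f,s),open("w6.pkl","wb"))
cv2.imwrite("pics/w6.png",f["img"])
```

```text
t 9.725 tcp [561.7 324.4 323.5] phi 0.531 q6 -0.01 F [-0.7  0.3  0.1] open 0.8 grasp 0.0
delta cm [0.   0.25 7.55] yaw 0.011
```

View pics/w6.png

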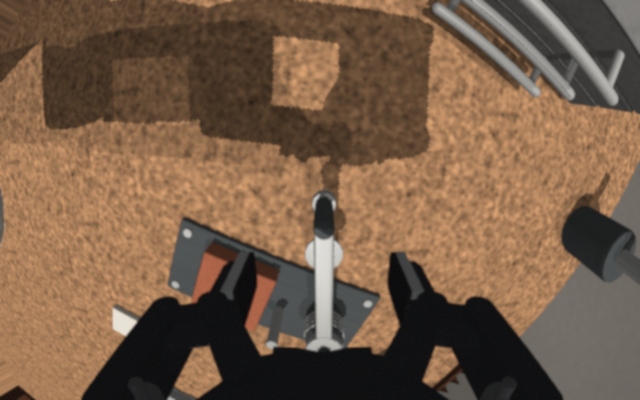

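The pin's foot is at (324,203) and its top at about (323,230), centred between the fingers.

Run:
```python
from h import *
import pickle
f,s=pickle.load(open("w6.pkl","rb"))
R=Rot.from_euler("xyz",s["tcp_rot"]).as_matrix()
for u,v,z in((324,203,65),(323,230,115)):
    g=wworld(f,s,u,v,z);print(g,R.T@(g-s["eef_pos"]))
```

```text
[562.5675076  326.80301269  65.        ] [  1.66799118   3.29186442 258.50655772]
[562.10461255 326.08010375 115.        ] [  1.27050564   2.2756741  208.51109561]
```

Emit:
{"name": "apply_moves", "arguments": {"deltas": [{"claw": -0.6, "delta_pos": [0.15, 0.28, 2.5], "yaw": 0}, {"claw": -0.6, "delta_pos": [0, 0, 3], "yaw": 0}, {"claw": -0.6, "delta_pos": [0, 0, 2], "yaw": 0}, {"claw": 1, "delta_pos": [0, 0, 0], "yaw": 0}, {"claw": 1, "delta_pos": [0, 0, 0], "yaw": 0}, {"claw": 1, "delta_pos": [0, 0, 0], "yaw": 0}, {"claw": 1, "delta_pos": [0, 0, 0], "yaw": 0}, {"claw": 1, "delta_pos": [0, 0, 0], "yaw": 0}], "grip_force": 60}}

```text
clock: 10.78
eef_pos: [562.5, 327.2, 251.9]
tcp_rot: [-3.135, 0.0, 2.101]
contact_force: [-13.1, -7.8, 13.6]
opening: 0.146
grasp_force: 58.3
```

Run:
```python
from h import *
togo(563.5,325.5,248,0.52)
```

```text
t 10.775 tcp [562.5 327.2 251.9] phi 0.53 q6 -0.01 F [-13.1  -7.8  13.6] open 0.146 grasp 58.32038998603821
delta cm [-0.2   0.    0.39] yaw 0.01
```

Emit:
{"name": "apply_moves", "arguments": {"deltas": [{"claw": 1, "delta_pos": [-0.11, -1.84, 0], "yaw": -0.115}, {"claw": 1, "delta_pos": [-0.11, -1.84, 0], "yaw": -0.115}]}}

```text
clock: 11.02
eef_pos: [534.9, 306.9, 252.1]
tcp_rot: [3.139, -0.001, 2.334]
contact_force: [1.0, 4.4, 0.7]
opening: 0.152
grasp_force: 59.5
```

```bash
cat >> h.py <<'E'
def arc():
    s=r.sense();d=s["eef_pos"][:2]-np.array([643.5,187.5]);togo(0,0,0,0)
    print("r",np.hypot(*d),"th",np.arctan2(d[1],d[0])%6.2832)
E
python3 -c "from h import *;arc()"
```

```text
t 11.025 tcp [534.9 306.9 252.1] phi 0.763 q6 -0.25 F [1.  4.4 0.7] open 0.152 grasp 59.470444321632385
delta cm [ 14.77 -59.94  25.04] yaw 0.763
r 161.39328220778776 th 2.3091967521655548
```

Emit:
{"name": "apply_moves", "arguments": {"deltas": [{"claw": 1, "delta_pos": [-0.11, -1.84, 0], "yaw": -0.115}, {"claw": 1, "delta_pos": [-0.11, -1.84, 0], "yaw": -0.115}, {"claw": 1, "delta_pos": [-0.11, -1.84, 0], "yaw": -0.115}, {"claw": 1, "delta_pos": [-0.11, -1.84, 0], "yaw": -0.115}, {"claw": 1, "delta_pos": [-0.11, -1.84, 0], "yaw": -0.115}, {"claw": 1, "delta_pos": [-0.11, -1.84, 0], "yaw": -0.115}, {"claw": 1, "delta_pos": [-0.11, -1.84, 0], "yaw": -0.115}, {"claw": 1, "delta_pos": [0, 0, 0], "yaw": 0}]}}

```text
clock: 12.02
eef_pos: [482.9, 190.3, 251.9]
tcp_rot: [3.141, -0.006, 3.136]
contact_force: [-18.8, 6.1, 17.5]
opening: 0.149
grasp_force: 61.2
```

```bash
python3 -c "from h import *;arc()"
```

```text
t 12.025 tcp [482.9 190.3 251.9] phi 1.565 q6 -1.2 F [-18.8   6.1  17.5] open 0.149 grasp 61.20654344558716
delta cm [ 48.03 -19.33  25.46] yaw 1.565
r 160.58509874925576 th 3.124101714966385
```

Emit:
{"name": "apply_moves", "arguments": {"deltas": [{"claw": 1, "delta_pos": [0.15, -0.8, 0], "yaw": -0.05}, {"claw": 1, "delta_pos": [0, -0.6, 0], "yaw": -0.04}, {"claw": 1, "delta_pos": [0, -0.3, 0], "yaw": -0.02}, {"claw": 1, "delta_pos": [0, 0, 0], "yaw": 0}]}}

```text
clock: 12.52
eef_pos: [483.0, 174.0, 251.9]
tcp_rot: [3.14, -0.003, -3.038]
contact_force: [-12.8, 7.0, 13.6]
opening: 0.145
grasp_force: 60.7
```

```bash
python3 -c "from h import *;arc()"
```

```text
t 12.525 tcp [483.  174.  251.9] phi 1.674 q6 -1.33 F [-12.8   7.   13.6] open 0.145 grasp 60.72019636631012
delta cm [ 49.77 -12.36  25.32] yaw 1.674
r 161.04838557460857 th 3.2252272812220943
```

Emit:
{"name": "apply_moves", "arguments": {"deltas": [{"claw": 1, "delta_pos": [0, -0.2, 0], "yaw": 0}, {"claw": 1, "delta_pos": [0, -0.2, 0], "yaw": 0}, {"claw": 1, "delta_pos": [0, 0, 0], "yaw": 0}]}}

```text
clock: 12.9
eef_pos: [483.4, 170.3, 251.9]
tcp_rot: [3.14, -0.003, -3.038]
contact_force: [-13.7, 6.9, 13.4]
opening: 0.145
grasp_force: 60.8
```

Emit:
{"name": "apply_moves", "arguments": {"deltas": [{"claw": 1, "delta_pos": [0, -0.2, 0], "yaw": 0}, {"claw": 1, "delta_pos": [0, 0, 0], "yaw": 0}]}}

```text
clock: 13.15
eef_pos: [483.5, 168.8, 252.0]
tcp_rot: [3.139, -0.003, -3.038]
contact_force: [-14.3, 11.2, 13.4]
opening: 0.148
grasp_force: 60.8
```

Emit:
{"name": "apply_moves", "arguments": {"deltas": [{"claw": 1, "delta_pos": [0, -0.2, 0], "yaw": 0}, {"claw": 1, "delta_pos": [0, 0, 0], "yaw": 0}, {"claw": 1, "delta_pos": [0, 0, 0], "yaw": 0}, {"claw": 1, "delta_pos": [0, 0, 0], "yaw": 0}, {"claw": 1, "delta_pos": [0, 0, 0], "yaw": 0}]}}

```text
clock: 13.78
eef_pos: [483.7, 167.9, 252.0]
tcp_rot: [3.137, -0.003, -3.039]
contact_force: [-15.8, 20.0, 11.8]
opening: 0.145
grasp_force: 61.0
```

Run:
```python
from h import *
arc()
f=r.grab_frame("scene");cv2.imwrite("pics/s2.png",f["img"])
```

```text
t 13.775 tcp [483.7 167.9 252. ] phi 1.674 q6 -1.35 F [-15.8  20.   11.8] open 0.145 grasp 60.95929741859436
delta cm [ 49.77 -11.83  25.28] yaw 1.674
r 161.04918687364616 th 3.2637952824754306
```

View pics/s2.png

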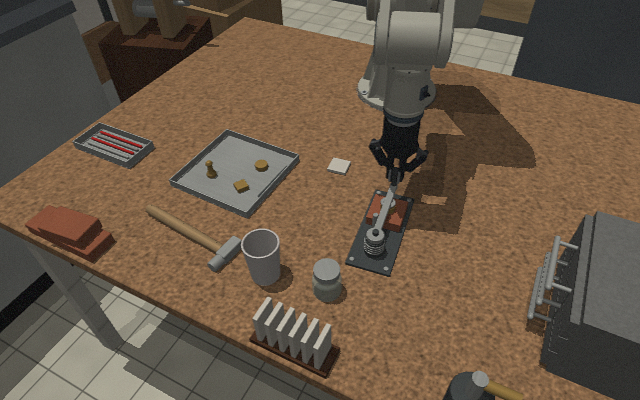

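The scene view shows the arm lying along the stand over the brick at (390,207), held by the gripper. The sideways force has risen to 20 N with the position stalled, so it is against the stop pin. The bystanders haven't moved, so I'm handing in.

```bash
python3 -c "from rig import r;print(r.sign_off())"
```

```text
the job is handed in; nothing more can be done
None
```

The band ring is on the peg and let go of, the keeper arm is held against its stop pin, and the job was handed in at about 13.8 s; the sign-off gave no verdict, and I did not look at the ring again after the arm swung over it.

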